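# Load the till-paper stand

## Task

The paper stand on the bakery counter is empty. Take the taller of the two white paper rolls standing on the counter and mount it on the stand's upright steel spindle: lower it without dropping it until it rests flat on the wooden base, and let go. Leave the shorter roll where it stands.

Things in the scene. Friction and masses are not known exactly. Their poses are not given: they have to be found in the camera images.
- tall_roll_center (a point): Centre (half-way up, on the axis) of the taller roll of white till paper, standing loose and upright on the counter: a hollow cylinder 80 mm high, 58 mm outside diameter, with a 34 mm bore right through along its z axis (brown cardboard core); rigid, about 0.18 kg (up to 40 % more or 30 % less). Its underside is 40 mm below this point.
- short_roll_center (a point): Centre of the shorter paper roll, to be left alone: same 58 mm outside diameter and 34 mm bore, but only 45 mm high, standing loose and upright on the counter; its underside is 22.5 mm below this point.
- spindle_foot (a point): The foot of the spindle of the paper stand: the point on the spindle's axis at the top face of the stand's round wooden base, on which the roll comes to rest. The base is 100 mm in diameter and 14 mm high, with a flat top 92 mm across, and does not move; from this point a steel spindle 12 mm in diameter rises 70 mm straight up (z axis), its tip domed. A mounted tall roll has its centre 40 mm above this point and stands 10 mm higher than the tip.
Mind the look-alikes: they are no part of the job. Leave any pink look-alike of the part that bears spindle_foot alone.

How it is judged:
By the outcome, as a careful person would: the job done as asked, in the order asked, and still so for the second after the job is handed in, with the robot touching nothing.
It also fails if it takes over 40 s, if anything falls off the work surface, if the arm or the gripper's body presses on something with over 40 N, if the wrist force passes 120 N, or if a joint passes its speed limit or range.

## Robot

A 7-joint arm with a two-finger parallel gripper is mounted at the origin on a cart in front of the work surface, level with it; the furniture and walls round the work are solid. World frame = base frame: x ahead of the robot, y to its left, z up, the work surface at z = 0. Lengths are in m, angles in rad, forces in N, time in s.
With the tool pointing down it reaches from about 0.4 to 0.9 m from the base axis. Payload 5.6 kg.
Tool frame: the origin (TCP) lies midway between the tips of the shut fingers; the grasp point (between the pads) lies 19 mm behind it; z points along the fingers, y is the line along which they close (so a half turn about z gives the same grasp; the last joint's range is limited). The gripper opens to 92 mm and grips with 3 to 60 N. Pads are 20 mm wide; open, the fingers measure 128 mm over their backs; the gripper's body (75 mm by 189 mm) begins 69 mm behind the grasp point.
Start: joints at [-1.301, 0.468, -0.012, 1.603, 0.006, 1.071, -0.056], TCP at [0.2, 0.618, 0.193] pointing down, gripper open.
Joint ranges: [-2.53, 2.53], [-0.31, 2.02], [-1.57, 1.55], [0.28, 2.44], [-1.29, 4.43], [0.15, 1.84], [-2.92, 2.92]. Speed limits (rad/s): [2.57, 2.57, 3.14, 3.14, 3.14, 3.14, 3.14].

## Interface

Orientations are given as a unit quaternion [w, x, y, z].
In Python, from station import robot gives the robot as it stands.
- The arm moves only by the tool carry_out, never from a script. Its argument "deltas" is a list of rows, each an object of numbers: "dx", "dy", "dz": the shift along the tool's x, y, z in units of 40 mm (1.0 is 40 mm); "roll": the turn about the tool's z in degrees. In form: [{"dx": .., "dy": .., "dz": .., "roll": ..}, ...]. A call has 1 to 8 rows; each row shifts and turns the commanded pose from where the row before left it, along the tool's axes as they then stand; what a row does not reach is not made up. A row lasts 1/10 s, in which the tool goes at most 50 mm and 8.59 degrees, less where a joint would pass 70% of its speed; a pose out of reach is approached as far as the arm can. A call is refused whole if a number of a shift passes 1 or a number of a turn 8.59, either way. A call with a gripper value outside its range is refused whole. "hand" is the closure in counts, from 0 (fully open) to 255 (shut), set as the call begins (left out, the last holds). The fingers move at their own pace and stop on an object; "squeeze" is the grip in N (left out, the last holds). Time passes only in rows, so rows that do not move let the fingers close. It gives the time, the measured TCP pose, the force, the opening and the grip force at its end, in the units of the state.
- robot.get_state(): the state, without advancing time (a new reading comes with each control period).
- robot.camera(name): name is "side" or "top" or "wrist"; returns a dict with "pixels" (420x560x3 uint8, red, green, blue), "fx", "fy", "cx", "cy" (pixels), "rvec" (rotation vector, rad) and "tvec" (3), from world to camera coordinates, as OpenCV has them; the wrist camera has in their place "mount" (4x4, takes a point from camera to tool coordinates, whose origin is the TCP and whose axes are the flange's). Camera axes: x right, y down, z forward; pixel columns grow to the right and rows downward; lengths in m; the calibration is good to about 2 mm. The wrist camera is an equidistant fisheye: a pixel r from the principal point sees the ray r / f radians off the axis. A picture is of the moment at which its call begins: read the wrist's pose just before it. There is no depth.
- robot.close_job(): hands the job in; it is judged then, once.
The state is a dict: "time": time; "joints": joint angles; "qd": joint speeds; "joint_torque": joint torques, N m; "tool_pos": TCP position; "eef_rot": TCP orientation; "contact_force": force on the tool from outside, world axes, zero at the start; "ft_torque": the same for the moment, N m; "gripper_width": opening from 0.0 (shut) to 1.0 (fully open); "grip_force": force on a finger pad.
Only numpy, scipy, OpenCV 4.12 (cv2) and the standard library are available. Lean on these libraries where they do the work, as an engineer would, in place of code of your own. Each camera call takes 0.05 s, during which the arm holds its last target. There are 200 camera calls.

## Working session

There is one attempt and no reset: what is moved stays moved. The work goes in short steps, Python scripts to look and compute and a tool call to move; the robot and the scene stay as the last step left them, time stands still between calls to the robot, and variables do not carry over. Pictures are saved under pics/ and viewed, at most 10 in all, crops included, and the job is handed in when it is done.

Besides the shell and the picture viewer there is one more tool, called as name([rows], argument=value, ...), one row to a line, values as JSON. carry_out: Moves the arm, as the interface text tells. Its arguments: {"type":"object","properties":{"deltas":{"type":"array"},"hand":{"type":"number"},"squeeze":{"type":"number"}},"required":["deltas"]}

```bash
mkdir -p pics; cat > h.py <<'E'
import numpy as np, cv2, pickle
from station import robot
def snap(n):
    c=robot.camera(n); pickle.dump(c,open(f'pics/{n}.pkl','wb')); return c
def ray(c,u,v):
    R=cv2.Rodrigues(np.array(c['rvec'],float))[0]; t=np.array(c['tvec'],float).ravel()
    d=R.T@np.array([(u-c['cx'])/c['fx'],(v-c['cy'])/c['fy'],1]); return -R.T@t,d
def onz(c,u,v,z):
    o,d=ray(c,u,v); return o+d*(z-o[2])/d[2]
E
python3 - <<'E'
from h import *
s=robot.get_state(); print(s)
a=snap('top');b=snap('side')
cv2.imwrite('pics/top1.png',a['pixels'][:,:,::-1]);cv2.imwrite('pics/side1.png',b['pixels'][:,:,::-1])
for c in(a,b): print(ray(c,280,210),c['fx'])
E
```

```text
{'time': 0.0, 'joints': array([-1.30100263,  0.46837711, -0.01158089,  1.6036161 ,  0.00600647,
        1.07139631, -0.05626629]), 'qd': array([ 1.60890667e-06,  1.58540268e-03, -1.35416300e-03,  6.13087668e-04,
       -1.01493941e-03, -5.36079966e-04,  2.67069185e-04]), 'joint_torque': array([-9.76370793e-04, -5.20579934e+01, -1.29095139e-02, -2.43750858e+01,
       -5.67018776e-02,  1.71543192e-02,  1.59420483e-04]), 'tool_pos': array([0.19991089, 0.61784475, 0.19234354]), 'eef_rot': array([-6.82826657e-05,  1.55783094e-01,  9.87790894e-01, -8.78759422e-04]), 'contact_force': array([ 0.04648611, -0.51149813,  0.10741325]), 'ft_torque': array([-0.00146277, -0.05226395, -0.02574141]), 'grip_force': 0.0, 'gripper_width': 1.0015793141334055}
(array([0.52318038, 0.11501533, 0.90086085]), array([ 0.03490225, -0.03160302, -0.99903664])) 399.6180096966395
(array([ 0.14292436, -0.48063701,  0.51874326]), array([ 0.51119553,  0.66220242, -0.54813231])) 394.0550979738098
```

View pics/top1.png

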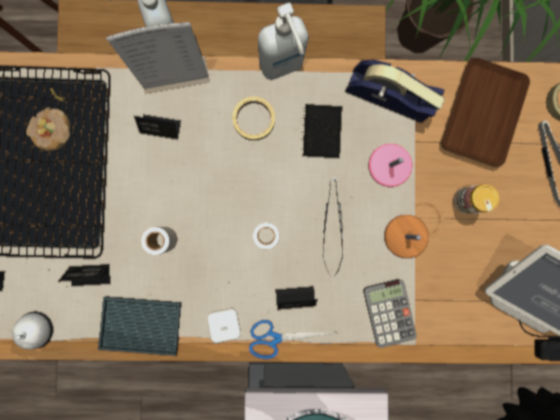

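View pics/side1.png

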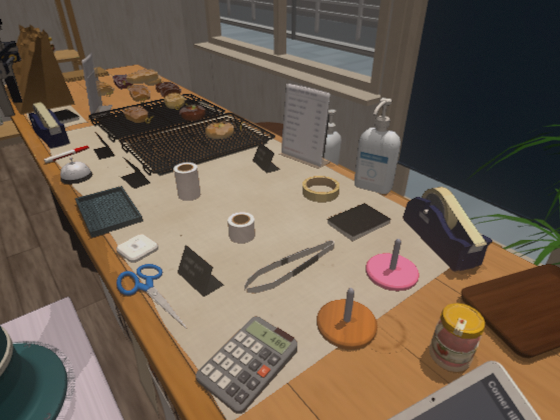

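The top view has two white rolls. The one at (155,240), side (187,182), is taller than the one at (266,235), side (241,227), so it is the target. There are two stands: orange wood at (407,236), side (347,323), and pink at (390,165). The orange wooden one is meant and the pink one is the look-alike. I'll measure them and confirm in a crop.

```bash
python3 - <<'E'
from h import *
a=pickle.load(open('pics/top.pkl','rb'));b=pickle.load(open('pics/side.pkl','rb'))
A=a['pixels'];B=b['pixels']
def big(m,box):
    u0,v0,u1,v1=box; mm=np.zeros(m.shape,np.uint8); mm[v0:v1,u0:u1]=m[v0:v1,u0:u1]
    cs=cv2.findContours(mm,cv2.RETR_EXTERNAL,cv2.CHAIN_APPROX_NONE)[0]; return max(cs,key=cv2.contourArea)
hsvA=cv2.cvtColor(A,cv2.COLOR_RGB2HSV)
print(A[230,145],A[240,143],A[240,125],A[240,425],A[240,412])
white=((A.min(2)>195)).astype(np.uint8)*255
for n,box,z in(('tall',(130,215,182,265),.08),('short',(245,215,290,258),.045)):
    c=big(white,box);(u,v),(w,h),_=cv2.fitEllipse(c)
    p=onz(a,u,v,z);print(n,u,v,w,h,p,'diam',w/a['fx']*(.9-z),h/a['fx']*(.9-z))
o=((hsvA[...,0]<16)&(hsvA[...,1]>150)).astype(np.uint8)*255
c=big(o,(378,208,436,262));(u,v),(w,h),_=cv2.fitEllipse(cv2.convexHull(c))
print('base',u,v,w,h,onz(a,u,v,.012),w/a['fx']*.887,h/a['fx']*.887)
# spindle tip candidates: gray pixels within base
g=((hsvA[...,1]<110)).astype(np.uint8)*255
c=big(g,(392,222,426,250)).reshape(-1,2);print('spindle px',c.min(0),c.max(0),c[c[:,0].argmin()],c[c[:,0].argmax()])
# predicted side px for checks
for X in [(onz(a,u,v,.014)),onz(a,u,v,.014)+[0,0,.07]]:
    for q in(a,b): print(cv2.projectPoints(np.array([X]),np.array(q['rvec'],float),np.array(q['tvec'],float),np.array([[q['fx'],0,q['cx']],[0,q['fy'],q['cy']],[0,0,1.]]),None)[0].ravel())
t=cv2.resize(A[205:275,120:290],None,fx=4,fy=4,interpolation=cv2.INTER_CUBIC)
s=cv2.resize(A[205:275,360:445],None,fx=4,fy=4,interpolation=cv2.INTER_CUBIC)
s2=cv2.resize(B[230:350,310:410],None,fx=2.8,fy=2.8,interpolation=cv2.INTER_CUBIC)[:,:340]
t2=cv2.resize(B[150:250,160:270],None,fx=3,fy=3)
im=np.zeros((620,700,3),np.uint8);im=np.zeros((600,700,3),np.uint8)
im[:280,:680]=t
im[280:560,:340]=s
im[280:580,360:690]=t2
cv2.imwrite('pics/crop1.png',im[:,:,::-1])
E
```

```text
[207 198 183] [221 224 223] [195 185 165] [197 129  72] [165 110  67]
tall 154.2979278564453 240.51748657226562 26.214590072631836 26.76000213623047 [0.48621788 0.34480835 0.08      ] diam 0.0537912790163693 0.05491044252076288
short 265.62921142578125 235.3894500732422 25.20509147644043 25.9511661529541 [0.49838773 0.11801857 0.045     ] diam 0.05392738237377241 0.05552364138347878
base 406.46673583984375 236.00628662109375 41.17966842651367 42.51503372192383 [ 0.49985505 -0.1961223   0.012     ] 0.09140320257849678 0.09436720567217109
spindle px [406 234] [420 239] [406 235] [420 238]
[406.46673584 236.00628662]
[345.7251048  318.62018865]
[418.34710769 237.04757276]
[349.94944502 287.76042039]
```

View pics/crop1.png

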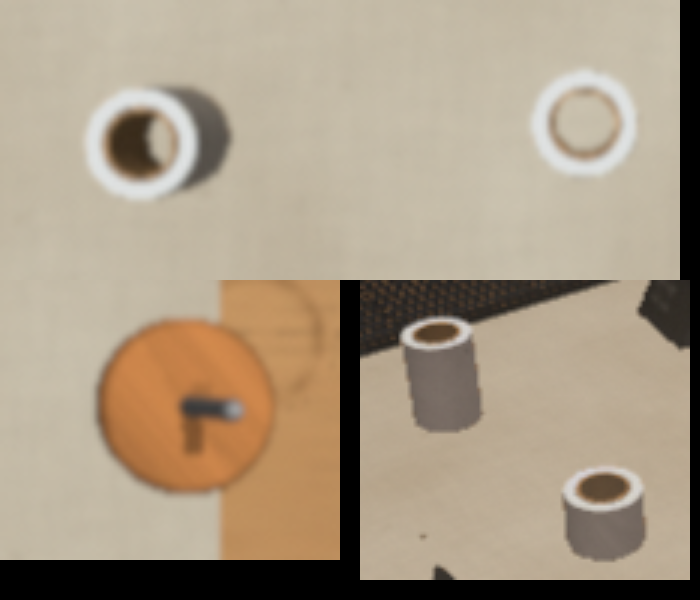

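The crop confirms it. The tall roll shows a long side wall and a deep bore, with its top at z=0.08 measuring about 55 mm across, at (0.486, 0.345). The wooden stand is at (0.500, -0.196), and its spindle tip pixel matches the prediction. Next I'll approach above the roll.

carry_out([
  {"dx":-0.55,"dy":-0.27},
  {"dx":-0.55,"dy":-0.27},
  {"dx":-0.55,"dy":-0.27},
  {"dx":-0.55,"dy":-0.27},
  {"dx":-0.55,"dy":-0.27},
  {"dx":-0.55,"dy":-0.27},
  {"dx":-0.55,"dy":-0.27},
  {"dx":-0.55,"dy":-0.27},
], hand=0, squeeze=20)

```text
validation failed for argument at $.de...
```

carry_out([
  {"dx":-0.55,"dy":-0.27},
  {"dx":-0.55,"dy":-0.27},
  {"dx":-0.55,"dy":-0.27},
  {"dx":-0.55,"dy":-0.27},
  {"dx":-0.55,"dy":-0.27},
  {"dx":-0.55,"dy":-0.27},
  {"dx":-0.55,"dy":-0.27},
  {"dx":-0.55,"dy":-0.27},
  {"dx":0},
])

```text
validation failed for argument at $.de...
```

carry_out([
  {"dx":-0.4,"dy":-0.2},
  {"dx":0},
  {"dx":0},
])

```text
validation failed for argument at $.de...
```

carry_out([
  {"dx":-0.55,"dy":-0.27,"dz":0,"roll":0},
  {"dx":-0.55,"dy":-0.27,"dz":0,"roll":0},
  {"dx":-0.55,"dy":-0.27,"dz":0,"roll":0},
  {"dx":-0.55,"dy":-0.27,"dz":0,"roll":0},
  {"dx":-0.55,"dy":-0.27,"dz":0,"roll":0},
  {"dx":-0.55,"dy":-0.27,"dz":0,"roll":0},
  {"dx":-0.55,"dy":-0.27,"dz":0,"roll":0},
  {"dx":-0.55,"dy":-0.27,"dz":0,"roll":0},
], hand=0, squeeze=20)

```text
time: 0.9
tool_pos: [0.3414, 0.481, 0.1929]
eef_rot: [-0.0, 0.156, 0.988, -0.0]
contact_force: [0.5, 0.4, 0.5]
gripper_width: 0.999
grip_force: 0.0
```

carry_out([
  {"dx":-0.55,"dy":-0.27,"dz":0,"roll":0},
  {"dx":-0.55,"dy":-0.27,"dz":0,"roll":0},
  {"dx":-0.55,"dy":-0.27,"dz":0,"roll":0},
  {"dx":-0.55,"dy":-0.27,"dz":0,"roll":0},
  {"dx":-0.55,"dy":-0.27,"dz":0,"roll":0},
  {"dx":-0.55,"dy":-0.27,"dz":0,"roll":0},
  {"dx":-0.5,"dy":-0.27,"dz":0,"roll":0},
  {"dx":0,"dy":0,"dz":0,"roll":0},
])

```text
time: 1.7
tool_pos: [0.4647, 0.3599, 0.1929]
eef_rot: [0.001, 0.159, 0.987, -0.001]
contact_force: [0.4, 0.3, 0.2]
gripper_width: 0.996
grip_force: 0.0
```

```bash
cat >> h.py <<'E'
from scipy.spatial.transform import Rotation as Ro
def wpose(s):
    q=s['eef_rot'];T=np.eye(4);T[:3,:3]=Ro.from_quat([q[1],q[2],q[3],q[0]]).as_matrix();T[:3,3]=s['tool_pos'];return T
def wrist():
    s=robot.get_state();c=robot.camera('wrist');c['W']=wpose(s)@np.array(c['mount']);c['T']=wpose(s)
    pickle.dump(c,open('pics/wrist.pkl','wb'));return s,c
def wonz(c,u,v,z):
    x,y=(u-c['cx'])/c['fx'],(v-c['cy'])/c['fy'];r=np.hypot(x,y);k=np.sin(r)/max(r,1e-9)
    d=c['W'][:3,:3]@np.array([x*k,y*k,np.cos(r)]);o=c['W'][:3,3];return o+d*(z-o[2])/d[2]
def wproj(c,p):
    q=np.linalg.inv(c['W'])@np.append(p,1);th=np.arctan2(np.hypot(q[0],q[1]),q[2]);f=np.hypot(q[0],q[1])
    return c['cx']+c['fx']*th*q[0]/f,c['cy']+c['fy']*th*q[1]/f
def toolmove(s,p):  # world target -> units along tool axes
    T=wpose(s);return T[:3,:3].T@(np.array(p)-T[:3,3])/.04
E
python3 - <<'E'
from h import *
s,c=wrist();print(s['tool_pos'],toolmove(s,[.486,.345,.04]),wproj(c,[.486,.345,.08]))
cv2.imwrite('pics/w1.png',c['pixels'][:,:,::-1])
E
```

```text
[0.46473224 0.3599309  0.19292405] [-0.61695378 -0.18167645  3.82419877] (np.float64(268.3656323016281), np.float64(227.55661193855622))
```

View pics/w1.png

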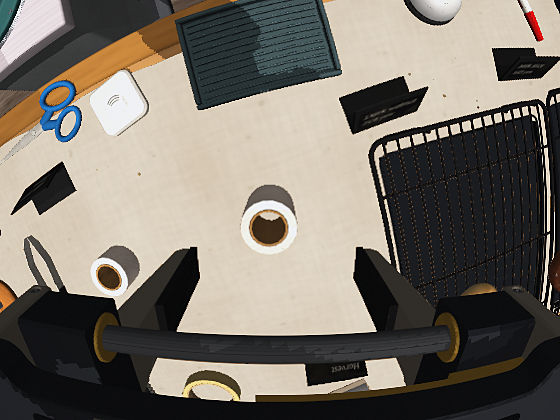

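The wrist view shows the tall roll's top rim centred at (268,227), which matches the prediction. The short roll is at (109,272). I'll align and descend.

carry_out([
  {"dx":-0.31,"dy":-0.09,"dz":0,"roll":0},
  {"dx":-0.31,"dy":-0.09,"dz":0,"roll":0},
  {"dx":0,"dy":0,"dz":0.6,"roll":0},
  {"dx":0,"dy":0,"dz":0.6,"roll":0},
  {"dx":0,"dy":0,"dz":0.6,"roll":0},
  {"dx":0,"dy":0,"dz":0.3,"roll":0},
  {"dx":0,"dy":0,"dz":0,"roll":0},
  {"dx":0,"dy":0,"dz":0,"roll":0},
])

```text
time: 2.55
tool_pos: [0.4842, 0.3492, 0.1099]
eef_rot: [0.0, 0.156, 0.988, 0.0]
contact_force: [-0.2, 0.5, 0.8]
gripper_width: 1.0
grip_force: 0.0
```

```bash
python3 - <<'E'
from h import *
s,c=wrist();print(s['tool_pos'],toolmove(s,[.486,.345,.038]),wproj(c,[.486,.345,.08]))
P=c['pixels'];m=(P.min(2)>228).astype(np.uint8)*255
u,v=map(int,wproj(c,[.486,.345,.08]));k=np.zeros_like(m);cv2.circle(k,(u,v),60,255,-1)
cs=max(cv2.findContours(m&k,cv2.RETR_EXTERNAL,cv2.CHAIN_APPROX_NONE)[0],key=cv2.contourArea)
pts=np.array([wonz(c,*p[0],.08)[:2] for p in cs])
(x,y),r=cv2.minEnclosingCircle(pts.astype(np.float32));print('roll',x,y,r)
E
```

```text
[0.48421788 0.34921372 0.10988693] [-0.07384299 -0.08767946  1.79715698] (np.float64(270.8478750260159), np.float64(236.81998033523504))
roll 0.47902077436447144 0.3478739857673645 0.026707937940955162
```

```bash
python3 - <<'E'
from h import *
c=pickle.load(open('pics/wrist.pkl','rb'))
P=c['pixels'][150:330,180:360].copy()
for p,col in((wproj(c,[.486,.345,.08]),(255,0,0)),(wproj(c,[.479,.3479,.08]),(0,0,255))): cv2.circle(P,(int(p[0]-180),int(p[1]-150)),1,col,-1)
cv2.imwrite('pics/w2.png',cv2.resize(P,None,fx=3,fy=3)[:,:,::-1])
for th in(150,180,200,215):
    m=(c['pixels'].min(2)>th).astype(np.uint8)*255;print(th,m[237,220:330:6].tolist())
E
```

```text
150 [255, 255, 0, 255, 0, 0, 0, 0, 0, 0, 0, 0, 0, 255, 255, 0, 255, 255, 255]
180 [0, 0, 0, 255, 0, 0, 0, 0, 0, 0, 0, 0, 0, 255, 255, 0, 255, 255, 0]
200 [0, 0, 0, 255, 0, 0, 0, 0, 0, 0, 0, 0, 0, 0, 255, 0, 0, 0, 0]
215 [0, 0, 0, 255, 0, 0, 0, 0, 0, 0, 0, 0, 0, 0, 255, 0, 0, 0, 0]
```

View pics/w2.png

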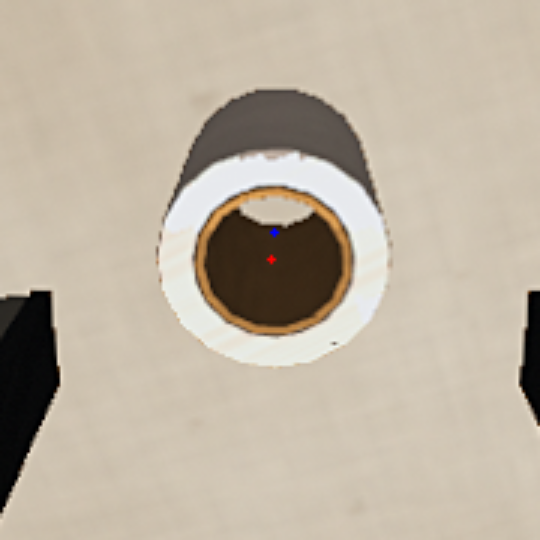

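The red mark, from the top-camera fix, sits at the bore centre. The second mask was cut short, so I'll ignore it. Descending, then gripping.

carry_out([
  {"dx":-0.07,"dy":-0.09,"dz":0,"roll":0},
  {"dx":0,"dy":0,"dz":0.5,"roll":0},
  {"dx":0,"dy":0,"dz":0.5,"roll":0},
  {"dx":0,"dy":0,"dz":0.5,"roll":0},
  {"dx":0,"dy":0,"dz":0.3,"roll":0},
  {"dx":0,"dy":0,"dz":0,"roll":0},
  {"dx":0,"dy":0,"dz":0,"roll":0},
])

```text
time: 3.3
tool_pos: [0.4858, 0.3448, 0.038]
eef_rot: [0.0, 0.156, 0.988, 0.0]
contact_force: [0.9, 0.1, 0.3]
gripper_width: 0.997
grip_force: 0.0
```

carry_out([
  {"dx":0,"dy":0,"dz":0,"roll":0},
  {"dx":0,"dy":0,"dz":0,"roll":0},
  {"dx":0,"dy":0,"dz":0,"roll":0},
  {"dx":0,"dy":0,"dz":0,"roll":0},
  {"dx":0,"dy":0,"dz":0,"roll":0},
  {"dx":0,"dy":0,"dz":0,"roll":0},
  {"dx":0,"dy":0,"dz":0,"roll":0},
  {"dx":0,"dy":0,"dz":0,"roll":0},
], hand=255, squeeze=20)

```text
time: 4.1
tool_pos: [0.4853, 0.3447, 0.0376]
eef_rot: [0.0, 0.156, 0.988, 0.0]
contact_force: [-0.5, -0.5, 4.0]
gripper_width: 0.628
grip_force: 20.0
```

Gripped, with an opening of 58 mm. Lifting 110 mm.

carry_out([
  {"dx":0,"dy":0,"dz":-0.3,"roll":0},
  {"dx":0,"dy":0,"dz":-0.5,"roll":0},
  {"dx":0,"dy":0,"dz":-0.5,"roll":0},
  {"dx":0,"dy":0,"dz":-0.5,"roll":0},
  {"dx":0,"dy":0,"dz":-0.5,"roll":0},
  {"dx":0,"dy":0,"dz":-0.45,"roll":0},
  {"dx":0,"dy":0,"dz":0,"roll":0},
  {"dx":0,"dy":0,"dz":0,"roll":0},
])

```text
time: 4.9
tool_pos: [0.485, 0.3444, 0.1472]
eef_rot: [-0.0, 0.156, 0.988, -0.0]
contact_force: [-0.3, 0.5, -1.9]
gripper_width: 0.632
grip_force: 20.0
```

```bash
python3 - <<'E'
from h import *
s=robot.get_state();print(s['tool_pos'],s['gripper_width'],s['contact_force'],s['joints'],toolmove(s,[.5,-.196,.148]))
E
```

```text
[0.4849809  0.34441461 0.14719921] 0.6315829565002463 [-0.30633101  0.46237769 -1.86822937] [-0.7587996   0.423548    0.10940057  1.79092922 -0.05599722  0.93011879
  0.63244369] [ -4.51533695 -12.73902234  -0.0198942 ]
```

carry_out([
  {"dx":-0.1,"dy":-0.27,"dz":0,"roll":0},
  {"dx":-0.19,"dy":-0.53,"dz":0,"roll":0},
  {"dx":-0.19,"dy":-0.53,"dz":0,"roll":0},
  {"dx":-0.19,"dy":-0.53,"dz":0,"roll":0},
  {"dx":-0.19,"dy":-0.53,"dz":0,"roll":0},
  {"dx":-0.19,"dy":-0.53,"dz":0,"roll":0},
  {"dx":-0.19,"dy":-0.53,"dz":0,"roll":0},
  {"dx":-0.19,"dy":-0.53,"dz":0,"roll":0},
])

```text
time: 5.7
tool_pos: [0.4896, 0.1732, 0.1461]
eef_rot: [-0.001, 0.156, 0.988, -0.001]
contact_force: [-0.0, -0.2, -1.8]
gripper_width: 0.627
grip_force: 20.0
```

carry_out([
  {"dx":-0.19,"dy":-0.53,"dz":0,"roll":0},
  {"dx":-0.19,"dy":-0.53,"dz":0,"roll":0},
  {"dx":-0.19,"dy":-0.53,"dz":0,"roll":0},
  {"dx":-0.19,"dy":-0.53,"dz":0,"roll":0},
  {"dx":-0.19,"dy":-0.53,"dz":0,"roll":0},
  {"dx":-0.19,"dy":-0.53,"dz":0,"roll":0},
  {"dx":-0.19,"dy":-0.53,"dz":0,"roll":0},
  {"dx":-0.19,"dy":-0.53,"dz":0,"roll":0},
])

```text
time: 6.5
tool_pos: [0.4949, -0.0064, 0.1462]
eef_rot: [-0.001, 0.156, 0.988, -0.0]
contact_force: [0.3, 0.0, -2.1]
gripper_width: 0.627
grip_force: 20.0
```

carry_out([
  {"dx":-0.19,"dy":-0.53,"dz":0,"roll":0},
  {"dx":-0.19,"dy":-0.53,"dz":0,"roll":0},
  {"dx":-0.19,"dy":-0.53,"dz":0,"roll":0},
  {"dx":-0.19,"dy":-0.53,"dz":0,"roll":0},
  {"dx":-0.19,"dy":-0.53,"dz":0,"roll":0},
  {"dx":-0.1,"dy":-0.27,"dz":0,"roll":0},
  {"dx":0,"dy":0,"dz":0,"roll":0},
  {"dx":0,"dy":0,"dz":0,"roll":0},
])

```text
time: 7.3
tool_pos: [0.4998, -0.1279, 0.1468]
eef_rot: [-0.001, 0.156, 0.988, 0.0]
contact_force: [-0.5, 0.5, -2.5]
gripper_width: 0.625
grip_force: 20.0
```

```bash
python3 - <<'E'
from h import *
s,c=wrist();print(s['tool_pos'],s['eef_rot'],s['gripper_width'],toolmove(s,[.5,-.196,.148]),s['joints'][6])
print(wproj(c,[.5,-.196,.084]),wproj(c,[.5,-.196,.014]))
# tilt/position of held roll as seen by the top camera
b=snap('top');K=np.array([[b['fx'],0,b['cx']],[0,b['fy'],b['cy']],[0,0,1.]])
b2=snap('side')
im=np.zeros((420,800,3),np.uint8);im[:, :400]=c['pixels'][:,80:480];im[:,400:]=b2['pixels'][:,160:560]
cv2.imwrite('pics/w3.png',im[:,:,::-1])
E
```

```text
[ 0.49979357 -0.12789325  0.1467878 ] [-5.97814779e-04  1.55720929e-01  9.87800874e-01  2.62240027e-04] 0.6250779006421885 [-0.52868492 -1.61849479 -0.03150975] 1.556787905452313
(np.float64(200.26296839120744), np.float64(242.737255628072)) (np.float64(214.61506182829496), np.float64(218.27117246669866))
```

View pics/w3.png

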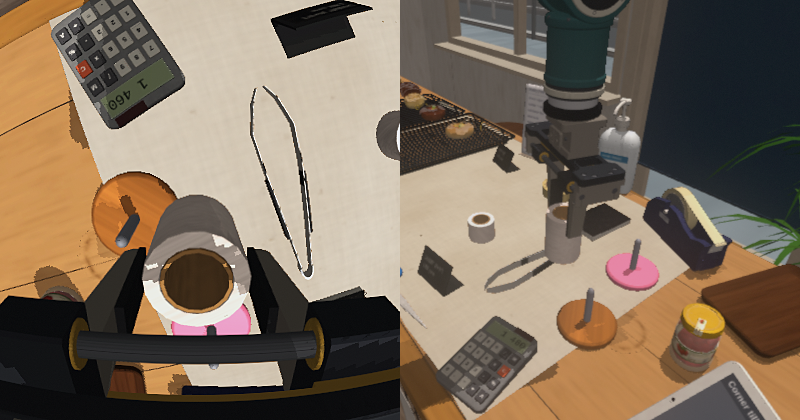

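The wrist half shows the spindle tip at (202,243) against a prediction of (200,243), and the roll is held upright. I'll move over the spindle and check through the bore.

carry_out([
  {"dx":-0.13,"dy":-0.4,"dz":0,"roll":0},
  {"dx":-0.13,"dy":-0.41,"dz":0,"roll":0},
  {"dx":-0.13,"dy":-0.41,"dz":0,"roll":0},
  {"dx":-0.13,"dy":-0.4,"dz":0,"roll":0},
  {"dx":0,"dy":0,"dz":0,"roll":0},
  {"dx":0,"dy":0,"dz":0,"roll":0},
  {"dx":0,"dy":0,"dz":0,"roll":0},
])

```text
time: 8.15
tool_pos: [0.5003, -0.195, 0.1472]
eef_rot: [-0.0, 0.155, 0.988, 0.0]
contact_force: [-0.8, -0.8, -1.3]
gripper_width: 0.628
grip_force: 20.0
```

```bash
python3 - <<'E'
from h import *
s,c=wrist();print(s['tool_pos'],s['gripper_width'],toolmove(s,[.5,-.196,.052]))
print(wproj(c,[.5,-.196,.084]),wproj(c,[.5,-.196,.014]))
b2=snap('side')
im=np.zeros((420,800,3),np.uint8);im[:, :400]=cv2.resize(c['pixels'][180:390,180:380],(400,420));im[:,400:]=cv2.resize(b2['pixels'][150:360,260:460],(400,420))
cv2.imwrite('pics/w4.png',im[:,:,::-1])
E
```

```text
[ 0.50030843 -0.19503147  0.14717635] 0.6276296948256839 [-1.11489501e-03 -2.72275077e-02  2.37938850e+00]
(np.float64(274.36784968320245), np.float64(219.08887124705083)) (np.float64(274.6453008424409), np.float64(198.45088277463626))
```

View pics/w4.png

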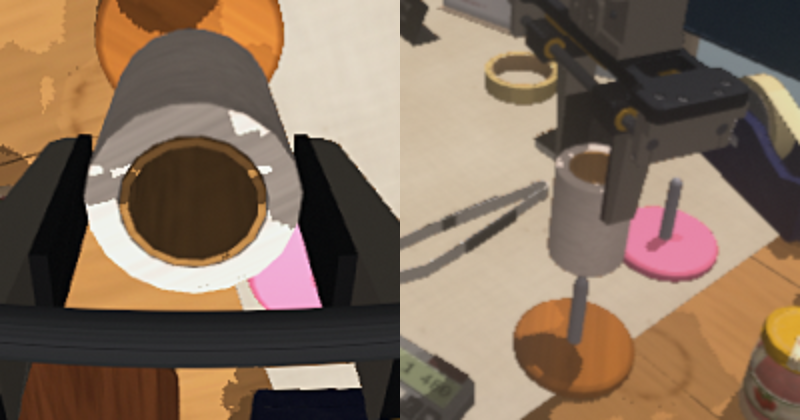

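The roll hangs upright over the spindle: its underside centre is near (588,255) in the crop, on the spindle axis line extended from (574,342) to (581,280). The axis agrees to about 3 mm and the radial clearance is 11 mm. Lowering.

carry_out([
  {"dx":0,"dy":-0.03,"dz":0.3,"roll":0},
  {"dx":0,"dy":0,"dz":0.3,"roll":0},
  {"dx":0,"dy":0,"dz":0.3,"roll":0},
  {"dx":0,"dy":0,"dz":0.3,"roll":0},
  {"dx":0,"dy":0,"dz":0,"roll":0},
  {"dx":0,"dy":0,"dz":0,"roll":0},
])

```text
time: 8.85
tool_pos: [0.4995, -0.1979, 0.0988]
eef_rot: [-0.001, 0.156, 0.988, -0.0]
contact_force: [-0.9, 0.9, -1.4]
gripper_width: 0.628
grip_force: 20.0
```

carry_out([
  {"dx":0,"dy":0,"dz":0.3,"roll":0},
  {"dx":0,"dy":0,"dz":0.3,"roll":0},
  {"dx":0,"dy":0,"dz":0.3,"roll":0},
  {"dx":0,"dy":0,"dz":0.1,"roll":0},
  {"dx":0,"dy":0,"dz":0,"roll":0},
  {"dx":0,"dy":0,"dz":0,"roll":0},
])

```text
time: 9.45
tool_pos: [0.4999, -0.1979, 0.0593]
eef_rot: [0.0, 0.156, 0.988, -0.0]
contact_force: [0.6, -0.2, -1.3]
gripper_width: 0.63
grip_force: 20.0
```

carry_out([
  {"dx":0,"dy":0,"dz":0.05,"roll":0},
  {"dx":0,"dy":0,"dz":0.05,"roll":0},
  {"dx":0,"dy":0,"dz":0.05,"roll":0},
  {"dx":0,"dy":0,"dz":0.02,"roll":0},
  {"dx":0,"dy":0,"dz":0,"roll":0},
  {"dx":0,"dy":0,"dz":0,"roll":0},
])

```text
time: 10.05
tool_pos: [0.4998, -0.1978, 0.0525]
eef_rot: [0.0, 0.156, 0.988, 0.0]
contact_force: [0.3, 0.2, -2.1]
gripper_width: 0.627
grip_force: 20.0
```

carry_out([
  {"dx":0,"dy":0,"dz":0.02,"roll":0},
  {"dx":0,"dy":0,"dz":0.02,"roll":0},
  {"dx":0,"dy":0,"dz":0,"roll":0},
  {"dx":0,"dy":0,"dz":0,"roll":0},
])

```text
time: 10.45
tool_pos: [0.5, -0.1979, 0.0515]
eef_rot: [0.0, 0.156, 0.988, 0.0]
contact_force: [-1.2, 0.7, 5.8]
gripper_width: 0.63
grip_force: 20.0
```

It has touched the base (+5.8 N). Releasing.

carry_out([
  {"dx":0,"dy":0,"dz":0,"roll":0},
  {"dx":0,"dy":0,"dz":0,"roll":0},
  {"dx":0,"dy":0,"dz":0,"roll":0},
  {"dx":0,"dy":0,"dz":0,"roll":0},
  {"dx":0,"dy":0,"dz":0,"roll":0},
  {"dx":0,"dy":0,"dz":0,"roll":0},
  {"dx":0,"dy":0,"dz":0,"roll":0},
  {"dx":0,"dy":0,"dz":0,"roll":0},
], hand=0)

```text
time: 11.25
tool_pos: [0.4998, -0.1978, 0.0509]
eef_rot: [0.0, 0.156, 0.988, 0.0]
contact_force: [-0.7, -0.0, 0.1]
gripper_width: 1.0
grip_force: 0.0
```

carry_out([
  {"dx":0,"dy":0,"dz":-0.3,"roll":0},
  {"dx":0,"dy":0,"dz":-0.5,"roll":0},
  {"dx":0,"dy":0,"dz":-0.6,"roll":0},
  {"dx":0,"dy":0,"dz":-0.6,"roll":0},
  {"dx":0,"dy":0,"dz":-0.6,"roll":0},
  {"dx":0,"dy":0,"dz":-0.5,"roll":0},
  {"dx":0,"dy":0,"dz":0,"roll":0},
  {"dx":0,"dy":0,"dz":0,"roll":0},
])

```text
time: 12.05
tool_pos: [0.4998, -0.1977, 0.1753]
eef_rot: [0.001, 0.156, 0.988, 0.0]
contact_force: [-0.2, 0.1, -0.1]
gripper_width: 0.998
grip_force: 0.0
```

```bash
python3 - <<'E'
from h import *
s,c=wrist();print(s['tool_pos'],s['contact_force'])
b2=snap('side')
im=np.zeros((420,800,3),np.uint8);im[:, :400]=cv2.resize(c['pixels'][130:340,180:380],(400,420));im[:,400:]=cv2.resize(b2['pixels'][150:360,220:420],(400,420))
cv2.imwrite('pics/w5.png',im[:,:,::-1])
E
```

```text
[ 0.49979992 -0.19771825  0.17527883] [-0.20005772  0.14682975 -0.13137308]
```

View pics/w5.png

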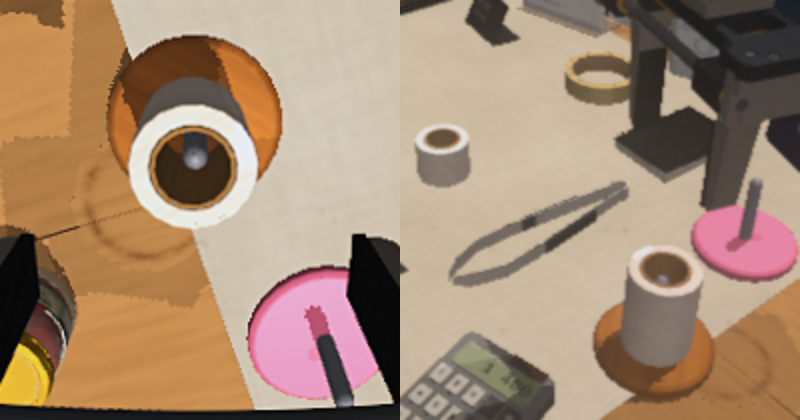

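The roll stands flat on the wooden base with the spindle tip visible inside the bore at (195,157). The short roll is untouched and the gripper is clear, so I'll hand it in.

```bash
python3 -c "
from station import robot;print(robot.close_job())"
```

```text
the job is handed in; nothing more can be done
None
```

The tall roll is on the wooden stand's spindle, resting flat on the base and released; the short roll and the pink stand were left alone, and I handed the job in at about 12 s.

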